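# Sweep loose jar lids off the prep board into the waste pan

## Task

Clear the prep board: with your fingertips, sweep the three loose steel jar lids along the board and over its open end into the empty steel pan, not into the cutlery tray at the other end. Only push them along the board, never pick a lid up, and leave the sauce cup, the shaker and the squeeze bottle standing where they are.

Things in the scene. Friction and masses are not known exactly. Their poses are not given: they have to be found in the camera images.
- board: Fixed wooden prep board on a steel frame, yaw within 0.15 rad. Origin on the work surface, z up; flat deck 60 mm above it, y from -140 to +140 mm, open at both y ends (no lip). Rails 15 mm wide, 12 mm above the deck, along the near and far edges; clear deck between them x -150 to +185 mm. At the start two lids lie near x = -100 mm, 100+ mm apart in y, and one near x = +67 mm.
- pan: Empty open steel pan, fixed, standing on the work surface right against one open end of the board (either +y or -y end: it varies) and parallel to it. 300 mm along x, 140 mm along y, 50 mm high, so its rim is 10 mm below the deck; walls and bottom 4 mm thick. Origin at the centre of its underside, x and y parallel to the board's.
- cutlery: Grey plastic cutlery tray holding spoons, fixed against the other open end of the board; same outer size as the pan (300 x 140 x 50 mm), nothing in it higher than its rim. Origin at the centre of its underside. No lid belongs here.
- lid_a_center (a point): Centre of a loose steel jar lid lying flat on the deck: a disc 52 mm in diameter, 14 mm high (the centre is 7 mm above the deck), about 20 g. Slides easily when pushed.
- lid_b_center (a point): Centre of the second jar lid, the same as the first.
- lid_c_center (a point): Centre of the third jar lid, the same as the first.
- sauce_cup: Small white round sauce cup, loose, 50 mm in diameter at the rim, 30 mm high, standing on the deck between the lids (near x = -15 mm, |y| under 40 mm of the board). Origin at the centre of its underside. To be left alone.
- shaker: Glass shaker with metal cap, loose, 38 mm in diameter, 55 mm high, standing on the deck by the far rail. Origin at the centre of its underside. To be left alone.
- squeeze: Yellow squeeze bottle, loose, 60 mm in diameter, 170 mm high, standing on the work surface to the right (-y) of the board and its pan. Origin at the centre of its underside. To be left alone.

How it is judged:
By the outcome, as a careful person would: the job done as asked, in the order asked, and still so for the second after the job is handed in, with the robot touching nothing.
It also fails if it takes over 64 s, if anything falls off the work surface, if the arm or the gripper's body presses on something with over 40 N, if the wrist force passes 120 N, or if a joint passes its speed limit or range.

## Robot

A 6-joint arm with a two-finger parallel gripper is mounted at the origin on the work surface. World frame = base frame: x ahead of the robot, y to its left, z up, the work surface at z = 0. Lengths are in mm, angles in rad, forces in N, time in s.
With the tool pointing down it reaches from about 275 to 750 mm from the base axis. Payload 10.2 kg.
Tool frame: the origin (TCP) lies at the very end of the fingers, on their centre line; the grasp point (between the pads) lies 19 mm behind it (ctrl.tcp_to_grasp is the distance from the TCP to the grasp point, in mm); z points along the fingers, x is the direction in which the jaws open and shut, and the axes are right-handed (so a half turn about z gives the same grasp; the last joint's range is limited). The gripper opens to 85 mm and grips with 20 to 120 N. Pads are 22 mm wide; open, the fingers measure 114 mm over their backs; the gripper's body (76 mm by 85 mm) begins 54 mm behind the grasp point. The pads swing forward as they close: fully open they stand 13 mm farther back than shut.
Start: joints at [-0.223, 0.313, 1.498, -0, 1.331, -0.223], TCP at [525.006, -0.013, 231.294] pointing down, gripper open.
Joint ranges: [-2.94, 2.94], [-0.97, 2.17], [0.19, 2.56], [-1.23, 4.37], [0.02, 3.11], [-2.88, 2.88]. Speed limits (rad/s): [2.39, 2.39, 3.01, 3.14, 3.14, 3.14].

## Interface

Orientations are given as a unit quaternion [w, x, y, z].
In Python, from rig import monitor, vision, order, ctrl gives the robot as it stands. The module is installed in compiled form; this text tells all that it offers.
- The arm moves only by the shell command python3 -m pendant 'ROWS' [FORCE]. ROWS is JSON, a list that holds one entry, the list of rows, each a list of 5 numbers: the closure, from -1 (fully open) to 1 (shut), then the shift along the world's x, y, z in m, then the turn about the world's z in degrees. In form: [[[fingers, dx, dy, dz, spin], ...]]. A call has 1 to 20 rows; each row is the pose to reach, as a shift and turn from the pose commanded when the call began; what a row does not reach only later rows make up. A row lasts 1/10 s, in which the tool goes at most 50 mm and 8.59 degrees, less where a joint would pass 70% of its speed; a pose out of reach is approached as far as the arm can. A call with a gripper value outside its range is refused whole. The fingers move at their own pace and stop on an object; FORCE is the grip in N (left out, the last holds). Time passes only in rows, so rows that repeat a pose let the fingers close. It gives the time, the measured TCP pose, the force and the opening at its end, in the units of the state.
- monitor.sense(): the state, without advancing time (a new reading comes with each control period).
- vision.capture(name): name is "scene" or "side" or "wrist"; returns (picture, depth): 420x560x3 uint8, red, green, blue; 420x560 float32, mm along the optical axis (not along the pixel's ray), 0 where there is no reading.
- vision.camera_info(name): a dict with "fov_y" (degrees; the focal length in pixels is half the picture's height over the tangent of half this angle, whatever the lens; pixels are square), "cx", "cy" (the principal point, pixels), "R" (3x3) and "t" (3): a world point X has camera coordinates R X + t; the wrist camera has in their place "hand_eye" (4x4, takes a point from camera to tool coordinates, whose origin is the TCP and whose axes are the tool frame's). Camera axes: x right, y down, z forward; pixel columns grow to the right and rows downward; lengths in mm; the calibration is good to about 2 mm. A picture is of the moment at which its call begins: read the wrist's pose just before it. camera_info takes no time and is no camera call.
- order.finish_job(): hands the job in, once; it reports no verdict.
The state is a dict: "time_s": time; "joints": joint angles; "dq": joint speeds; "tau": joint torques, N m; "eef_pos": TCP position; "ee_rot": TCP orientation; "force": force on the tool from outside, world axes, zero at the start; "wrist_torque": the same for the moment, N m; "grip_width": opening from 0.0 (shut) to 1.0 (fully open).
Only numpy, scipy, OpenCV 4.12 (cv2) and the standard library are available. Lean on these libraries where they do the work, as an engineer would, in place of code of your own. Each camera call takes 0.05 s, during which the arm holds its last target.

## Working session

There is one attempt and no reset: what is moved stays moved. The work goes in short steps, Python scripts to look and compute and a shell command to move; the robot and the scene stay as the last step left them, time stands still between calls to the robot, and variables do not carry over. Pictures are saved under pics/ and viewed, and the job is handed in when it is done.

```bash
mkdir -p pics && python3 - <<'E'
from rig import monitor, vision
import cv2,numpy as np
for n in ("scene","side","wrist"):
    s=monitor.sense()
    p,d=vision.capture(n)
    cv2.imwrite(f"pics/{n}0.png",p[:,:,::-1]); np.savez(f"{n}0.npz",p=p,d=d)
    i=vision.camera_info(n); print(n,{k:np.round(v,3).tolist() for k,v in i.items()})
print(s)
E
```

```text
scene {'fov_y': 55.639, 'cx': 282.534, 'cy': 210.265, 'R': [[-0.016, 1.0, -0.005], [0.532, 0.004, -0.847], [-0.847, -0.016, -0.532]], 't': [126.243, -257.143, 1451.722]}
side {'fov_y': 51.82, 'cx': 284.694, 'cy': 215.125, 'R': [[0.813, -0.582, 0.024], [-0.328, -0.491, -0.807], [0.482, 0.648, -0.59]], 't': [-561.579, 194.455, 785.88]}
wrist {'fov_y': 66.573, 'cx': 286.514, 'cy': 205.639, 'hand_eye': [[1.0, 0.0, -0.001, 0.01], [0.0, 0.955, 0.296, -75.592], [0.001, -0.296, 0.955, -142.987], [0.0, 0.0, 0.0, 1.0]]}
{'time_s': 0.1, 'joints': array([-2.23386721e-01,  3.13397931e-01,  1.49832448e+00,  1.25266541e-05,
        1.33103781e+00, -2.23420430e-01]), 'dq': array([ 1.04791565e-03, -1.24086919e-03, -2.30916655e-03,  4.55592044e-06,
        1.04056177e-03, -5.27284368e-04]), 'tau': array([ 2.30574413e-03, -4.12899542e+01, -2.60142785e+01, -1.81123951e-04,
        3.02137116e-03,  1.15447833e-05]), 'eef_pos': array([5.24775413e+02, 4.90125714e-02, 2.30804114e+02]), 'ee_rot': array([-1.35269259e-04,  9.99999829e-01,  1.53632473e-05, -5.67928013e-04]), 'force': array([0.52858228, 0.21360281, 0.1678679 ]), 'wrist_torque': array([-0.00958622,  0.00767586, -0.05311713]), 'grip_width': 0.9997738460556745}
```

View pics/scene0.png

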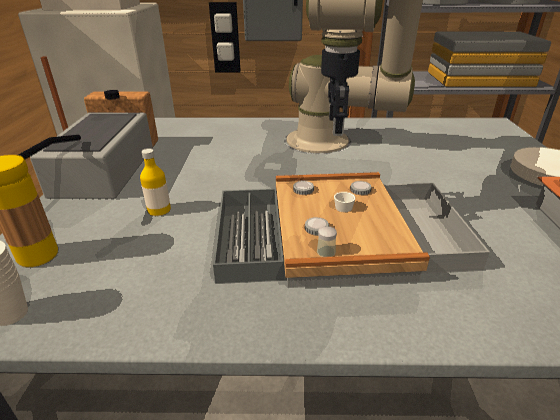

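View pics/side0.png

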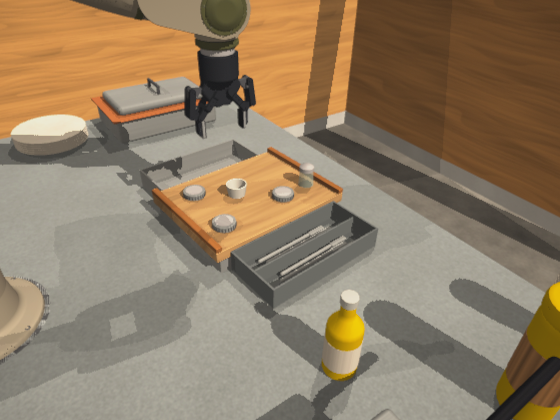

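View pics/wrist0.png

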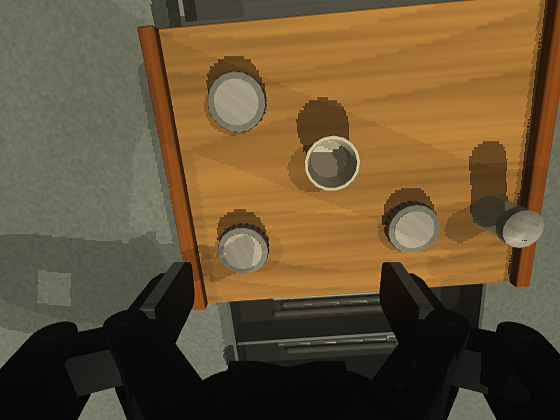

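The scene picture shows the cutlery tray with spoons at -y (px 250,235) and the empty pan at +y (435,225). The wrist picture shows the lids at about (237,101), (243,249) and (412,228), the cup at (331,163) and the shaker at (520,228). Next I cast rays onto planes at the known heights.

```bash
cat > h.py <<'E'
import numpy as np
from rig import vision
from scipy.spatial.transform import Rotation as Ro
def ray(n,u,v,z,s=None):
    i=vision.camera_info(n); f=210/np.tan(np.radians(i["fov_y"]/2))
    d=np.array([(u-i["cx"])/f,(v-i["cy"])/f,1.])
    if n=="wrist":
        q=s["ee_rot"]; R=Ro.from_quat([q[1],q[2],q[3],q[0]]).as_matrix(); H=np.array(i["hand_eye"])
        o=R@H[:3,3]+s["eef_pos"]; d=R@H[:3,:3]@d
    else:
        R=np.array(i["R"]); o=-R.T@np.array(i["t"]); d=R.T@d
    return o+d*(z-o[2])/d[2]
E
python3 - <<'E'
import numpy as np,cv2
from h import *
from rig import monitor
s=monitor.sense()
P=np.load("wrist0.npz");p=P["p"];d=P["d"]
hsv=cv2.cvtColor(p,cv2.COLOR_RGB2HSV)
# lid tops: low saturation, bright
m=((hsv[...,1]<60)&(hsv[...,2]>110)).astype(np.uint8)
m=cv2.morphologyEx(m,cv2.MORPH_OPEN,np.ones((3,3)))
c,_=cv2.findContours(m,cv2.RETR_EXTERNAL,cv2.CHAIN_APPROX_NONE)
for k in c:
    if cv2.contourArea(k)<300: continue
    (u,v),r=cv2.minEnclosingCircle(k); print("blob",round(u),round(v),round(r),int(cv2.contourArea(k)),[ray("wrist",u,v,z,s).round(0).tolist()[:2] for z in (74,90,115)], d[int(v),int(u)])
m=((hsv[...,0]<11)&(hsv[...,1]>150)).astype(np.uint8)
c,_=cv2.findContours(m,cv2.RETR_EXTERNAL,cv2.CHAIN_APPROX_NONE)
for k in c:
    if cv2.contourArea(k)<500: continue
    b=cv2.boxPoints(cv2.minAreaRect(k)); print("rail",b.round(0).tolist(),[ray("wrist",u,v,72,s).round(0).tolist()[:2] for u,v in b])
for u,v in ((162,30),(205,300),(545,5)): print(u,v,ray("wrist",u,v,60,s).round(0))
# second view: scene lids
for n,L in(("scene",((304,186),(361,186),(316,225),(344,198),(327,231))),("side",((194,190),(224,220),(283,192),(236,183)))):
  for (u,v) in L: print(n,u,v,ray(n,u,v,74).round(0)[:2],ray(n,u,v,90).round(0)[:2])
E
```

```text
blob 472 410 25 971 [[750.0, -278.0], [738.0, -259.0], [719.0, -230.0]] 486.54535
blob 102 410 25 962 [[298.0, -279.0], [310.0, -260.0], [329.0, -230.0]] 486.44437
blob 11 346 23 604 [[211.0, -184.0], [228.0, -171.0], [254.0, -149.0]] 453.18
blob 208 340 38 2371 [[436.0, -177.0], [441.0, -163.0], [448.0, -142.0]] 448.8676
blob 546 313 30 656 [[808.0, -140.0], [793.0, -129.0], [769.0, -111.0]] 436.4169
blob 242 250 25 1465 [[479.0, -65.0], [482.0, -58.0], [485.0, -46.0]] 325.05148
blob 524 229 22 1028 [[762.0, -41.0], [749.0, -35.0], [730.0, -25.0]] 275.07343
blob 414 229 26 1736 [[652.0, -41.0], [645.0, -35.0], [634.0, -25.0]] 318.54562
blob 137 189 62 5012 [[380.0, -0.0], [388.0, 4.0], [400.0, 10.0]] 384.52322
blob 30 125 48 2081 [[291.0, 60.0], [303.0, 61.0], [323.0, 62.0]] 363.16995
blob 236 101 30 2515 [[480.0, 80.0], [482.0, 80.0], [486.0, 80.0]] 283.64664
blob 133 12 23 531 [[397.0, 150.0], [404.0, 147.0], [415.0, 140.0]] 330.5144
162 30 [415. 140.  60.]
205 300 [ 432. -133.   60.]
545 5 [746. 159.  60.]
scene 304 186 [487. -64.] [516. -65.]
scene 361 186 [486.  79.] [515.  73.]
scene 316 225 [661. -43.] [684. -45.]
scene 344 198 [546.  30.] [573.  25.]
scene 327 231 [683. -22.] [706. -24.]
side 194 190 [479.  75.] [469.  52.]
side 224 220 [480. -67.] [470. -87.]
side 283 192 [650. -48.] [635. -68.]
side 236 183 [577.  48.] [565.  25.]
```

```bash
python3 - <<'E'
import numpy as np,cv2
from h import *
from rig import monitor
s=monitor.sense()
P=np.load("wrist0.npz");p=P["p"];hsv=cv2.cvtColor(p,cv2.COLOR_RGB2HSV)
print(hsv[150,175],hsv[60,150],hsv[60,300],hsv[100,555])
m=((hsv[...,0]<13)&(hsv[...,1]>185)&(hsv[...,2]>60)).astype(np.uint8)
cv2.imwrite("pics/m.png",m*255)
# near rail: per row first/last col in 130..215
L=[];Rr=[]
for v in range(40,255,5):
    c=np.where(m[v,130:215])[0]
    if len(c)>5: L.append(ray("wrist",130+c[0],v,72,s)[:2]);Rr.append(ray("wrist",130+c[-1],v,72,s)[:2])
for a in (L,Rr):
    a=np.array(a);k=np.polyfit(a[:,1],a[:,0],1);print("rail x=",k, "yaw",-np.arctan(k[0]),len(a))
for nm,u,v,z in(("cup",331,163,90),("shaker",520,228,115),("edge-y",300,300,60),("deck+y L",162,30,60),("deck+y R",520,3,60),("deck-y L",205,300,60),("deck-y r",510,283,60)): print(nm,ray("wrist",u,v,z,s).round(0))
# pan corners in scene at z=50
for u,v in((388,188),(432,184),(490,252),(425,266)): print("pan scene",u,v,ray("scene",u,v,50).round(0))
print("squeeze",ray("scene",157,214,0).round(0),ray("side",340,372,0).round(0))
E
python3 - <<'E'
import cv2
a=cv2.imread("pics/scene0.png")[160:290,200:500];cv2.imwrite("pics/sc_crop.png",cv2.resize(a,None,fx=2.6,fy=2.6))
E
```

```text
[ 13 203 123] [ 13 203 128] [ 17 174 173] [ 13 214 137]Traceback (most recent call last):
  File "<stdin>", line 15, in <module>
IndexError: too many indices for array: array is 1-dimensional, but 2 were indexed
```

View pics/sc_crop.png

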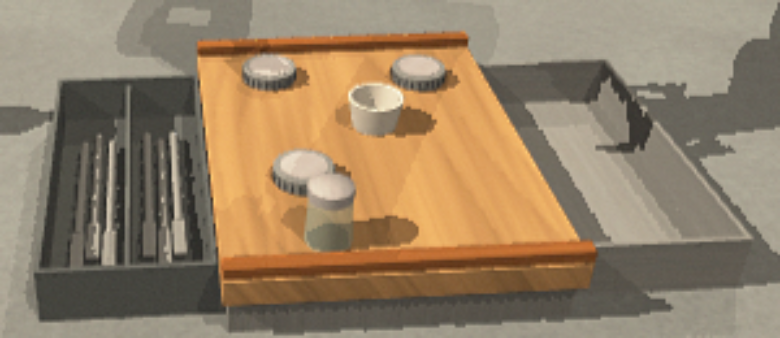

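The crop shows the pan rim corners near px (435,184), (488,251), (429,254) and (387,186), and the pan is empty.

```bash
python3 - <<'E'
import numpy as np,cv2
from h import *
from rig import monitor
s=monitor.sense()
P=np.load("wrist0.npz");p=P["p"];hsv=cv2.cvtColor(p,cv2.COLOR_RGB2HSV)
m=((hsv[...,0]<=14)&(hsv[...,1]>190)&(hsv[...,2]>60))
L=[];Rr=[]
for v in range(40,255,5):
    c=np.where(m[v,130:215])[0]
    if len(c)>5: L.append(ray("wrist",130+c[0],v,72,s)[:2]);Rr.append(ray("wrist",130+c[-1],v,72,s)[:2])
for a in (L,Rr):
    a=np.array(a);k=np.polyfit(a[:,1],a[:,0],1);print("rail x=",k, "yaw",-np.arctan(k[0]),len(a))
for nm,u,v,z in(("cup",331,163,90),("shaker",520,228,115),("deck+y L",162,30,60),("deck+y R",520,3,60),("deck-y L",205,300,60),("deck-y r",510,283,60)): print(nm,ray("wrist",u,v,z,s).round(0))
for u,v in((386.5,186),(434.6,183.8),(488.5,251.5),(429,254)): print("pan scene",u,v,ray("scene",u,v,50).round(0))
print("squeeze",ray("scene",157,214,0).round(0),ray("side",340,372,0).round(0))
E
```

```text
rail x= [-8.6398131e-02  4.1077672e+02] yaw 0.08618411185990542 43
rail x= [-8.22244423e-02  4.23794190e+02] yaw 0.08203988772050852 43
cup [564.  28.  90.]
shaker [726. -25. 115.]
deck+y L [415. 140.  60.]
deck+y R [725. 161.  60.]
deck-y L [ 432. -133.   60.]
deck-y r [ 772. -111.   60.]
pan scene 386.5 186 [441. 155.  50.]
pan scene 434.6 183.8 [428. 285.  50.]
pan scene 488.5 251.5 [718. 306.  50.]
pan scene 429 254 [728. 182.  50.]
squeeze [ 505. -444.    0.] [ 478. -456.    0.]
```

Board frame: origin about (574,13), yaw about +0.08 rad. In that frame the lids are at (-88,73), (-99,-70) and (73,-62), and the pan spans x from about -130 to 170. I'll push with the fingers partly open, as a two-point cradle behind each lid, and bring lids A and B slightly inward so they clear the pan's side wall. Lid A goes first.

```bash
python3 -m pendant '[[[0.3,-0.02,0.015,-0.04,2],[0.3,-0.041,0.029,-0.08,4.7],[0.3,-0.041,0.029,-0.12,4.7],[0.3,-0.041,0.029,-0.12,4.7],[0.3,-0.041,0.029,-0.12,4.7],[0.3,-0.041,0.029,-0.12,4.7],[0.3,-0.041,0.029,-0.12,4.7]]]' 30
python3 - <<'E'
from rig import monitor, vision
import cv2
for n in("wrist","side"):
    p,d=vision.capture(n); cv2.imwrite(f"pics/{n}1.png",p[:,:,::-1])
E
```

```text
time_s: 0.85
eef_pos: [485.1, 28.7, 113.0]
ee_rot: [0.0, 0.999, 0.041, 0.002]
force: [-0.3, 0.4, 0.3]
grip_width: 0.352
```

View pics/wrist1.png

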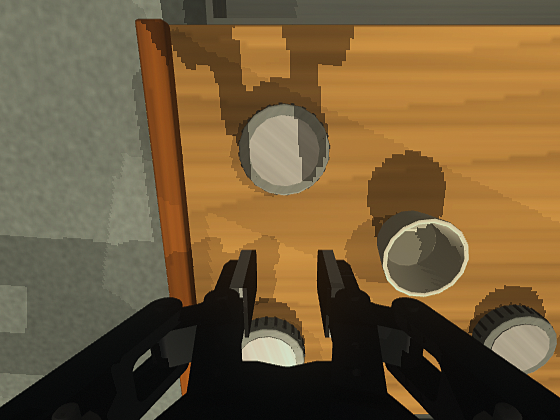

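View pics/side1.png

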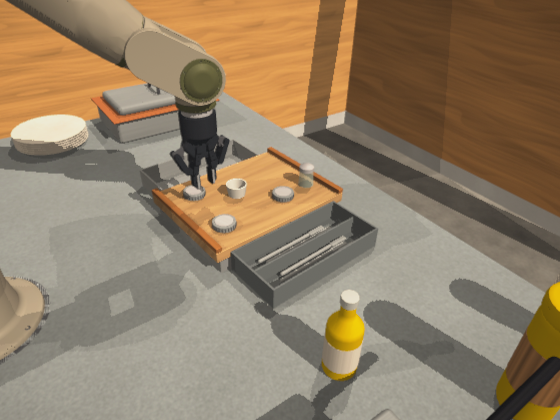

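The wrist picture shows lid A (284,148) ahead of the fingers and centred between them (u about 287), with the cup (425,256) clear of the path. I lower the fingers behind the lid.

```bash
python3 -m pendant '[[[0.3,0,0,-0.025,0],[0.3,0,0,-0.04,0],[0.3,0,0,-0.047,0],[0.3,0,0,-0.047,0],[0.3,0,0,-0.047,0]]]'
python3 - <<'E'
from rig import monitor, vision
import cv2
p,d=vision.capture("wrist"); cv2.imwrite("pics/wrist2.png",p[:,:,::-1])
print(monitor.sense()["eef_pos"],monitor.sense()["force"])
E
```

```text
time_s: 1.45
eef_pos: [484.5, 28.9, 65.0]
ee_rot: [0.0, 0.999, 0.041, 0.001]
force: [-0.0, 1.2, 0.1]
grip_width: 0.348
[484.55508391  28.87993948  65.16068258] [-0.14851316 -0.28398141 -0.2172697 ]
```

View pics/wrist2.png

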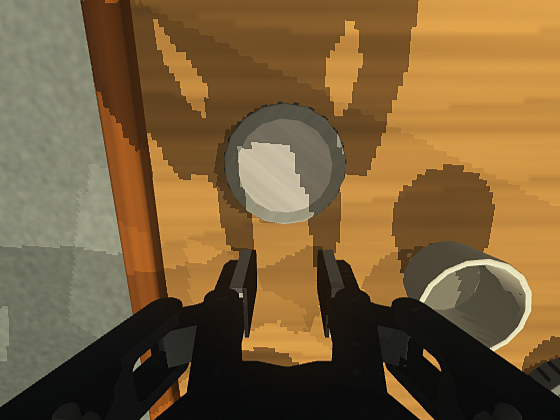

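No contact yet, and the lid (285,163) is centred ahead of the fingers. I push it at about 80 mm/s.

```bash
python3 -m pendant '[[[0.3,0,0.008,-0.002,0],[0.3,-0.001,0.016,-0.002,0],[0.3,-0.001,0.024,-0.002,0],[0.3,-0.001,0.032,-0.002,0],[0.3,-0.001,0.04,-0.002,0],[0.3,0,0.048,-0.002,0],[0.3,0,0.056,-0.002,0],[0.3,0.001,0.064,-0.002,0],[0.3,0.001,0.072,-0.002,0],[0.3,0.002,0.08,-0.002,0]]]'
python3 - <<'E'
from rig import monitor, vision
import cv2
p,d=vision.capture("wrist"); cv2.imwrite("pics/wrist3.png",p[:,:,::-1])
E
```

```text
time_s: 2.5
eef_pos: [486.0, 109.7, 62.3]
ee_rot: [0.0, 0.999, 0.041, -0.0]
force: [0.3, 0.1, 0.6]
grip_width: 0.349
```

View pics/wrist3.png

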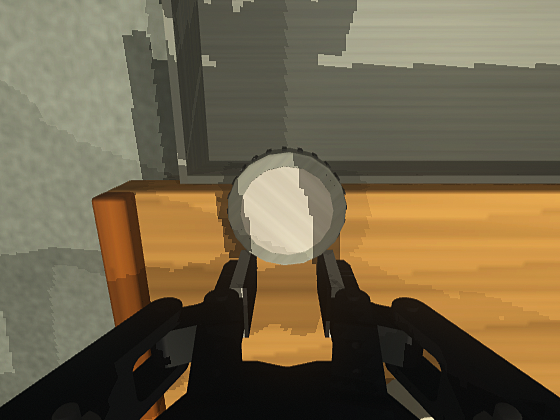

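The lid (288,207) sits in the cradle with its front over the board edge (v=185). The pan's side wall (u about 185) lies outside the lid's left edge (228), so I keep going over the edge.

```bash
python3 -m pendant '[[[0.3,0.001,0.008,0,0],[0.3,0.002,0.016,0,0],[0.3,0.003,0.024,0,0],[0.3,0.004,0.032,0,0],[0.3,0.005,0.040,0,0],[0.3,0.006,0.048,0,0],[0.3,0.006,0.053,0,0],[0.3,0.006,0.053,0,0],[0.3,0.006,0.053,0,0]]]'
python3 - <<'E'
from rig import monitor, vision
import cv2
p,d=vision.capture("wrist"); cv2.imwrite("pics/wrist4.png",p[:,:,::-1])
E
```

```text
time_s: 3.45
eef_pos: [492.0, 162.0, 62.3]
ee_rot: [0.0, 0.999, 0.041, -0.0]
force: [-0.5, 0.9, -0.6]
grip_width: 0.352
```

View pics/wrist4.png

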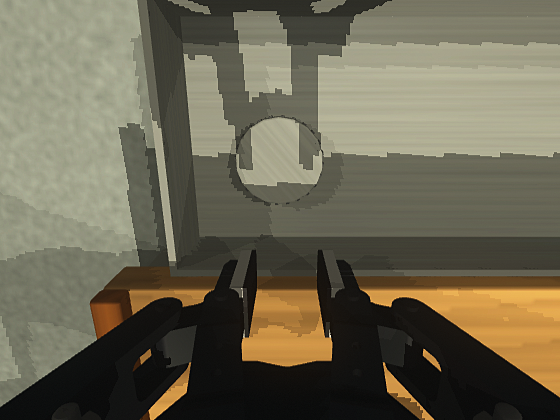

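Lid A lies flat in the pan at (280,160). I lift and move behind lid B.

```bash
python3 -m pendant '[[[0.3,0,0,0.035,0],[0.3,0,0,0.065,0],[0.3,-0.002,-0.04,0.065,0],[0.3,-0.003,-0.08,0.065,0],[0.3,-0.004,-0.12,0.065,0],[0.3,-0.005,-0.16,0.065,0],[0.3,-0.006,-0.2,0.065,0],[0.3,-0.007,-0.24,0.065,0],[0.3,-0.007,-0.28,0.065,0],[0.3,-0.007,-0.28,0.065,0],[0.3,-0.007,-0.28,0.065,0],[0.3,-0.007,-0.28,0.065,0]]]'
python3 - <<'E'
from rig import monitor, vision
import cv2
p,d=vision.capture("wrist"); cv2.imwrite("pics/wrist5.png",p[:,:,::-1])
E
```

```text
time_s: 4.7
eef_pos: [484.8, -117.2, 127.2]
ee_rot: [-0.0, 0.999, 0.041, -0.0]
force: [-0.2, 0.0, -0.7]
grip_width: 0.351
```

View pics/wrist5.png

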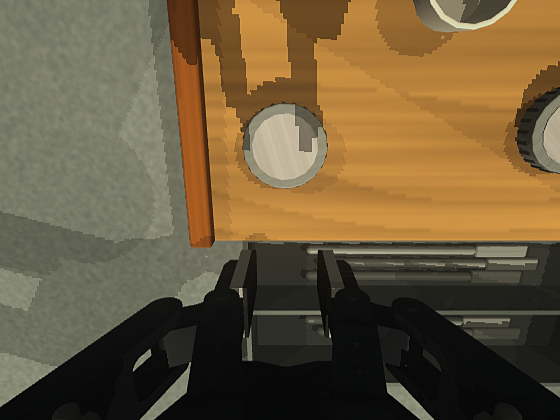

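Lid B (286,146) is centred ahead of the fingers. I lower and push along a line that brings it slightly inward.

```bash
python3 -m pendant '[[[0.3,0,0,-0.03,0],[0.3,0,0,-0.055,0],[0.3,0,0,-0.064,0],[0.3,0,0,-0.064,0],[0.3,0,0,-0.064,0],[0.3,0,0.008,-0.064,0],[0.3,-0.001,0.017,-0.064,0],[0.3,-0.001,0.026,-0.064,0],[0.3,-0.001,0.035,-0.064,0],[0.3,-0.002,0.044,-0.064,0],[0.3,-0.002,0.053,-0.064,0],[0.3,-0.002,0.062,-0.064,0],[0.3,-0.003,0.071,-0.064,0],[0.3,-0.003,0.08,-0.064,0],[0.3,-0.003,0.089,-0.064,0],[0.3,-0.004,0.098,-0.064,0],[0.3,-0.004,0.107,-0.064,0],[0.3,-0.004,0.116,-0.064,0],[0.3,-0.004,0.125,-0.064,0],[0.3,-0.004,0.125,-0.064,0]]]'
python3 - <<'E'
from rig import monitor, vision
import cv2
p,d=vision.capture("wrist"); cv2.imwrite("pics/wrist6.png",p[:,:,::-1])
E
```

```text
time_s: 6.75
eef_pos: [480.9, 8.0, 63.3]
ee_rot: [-0.0, 0.999, 0.042, -0.0]
force: [0.4, 0.1, 0.3]
grip_width: 0.342
```

View pics/wrist6.png

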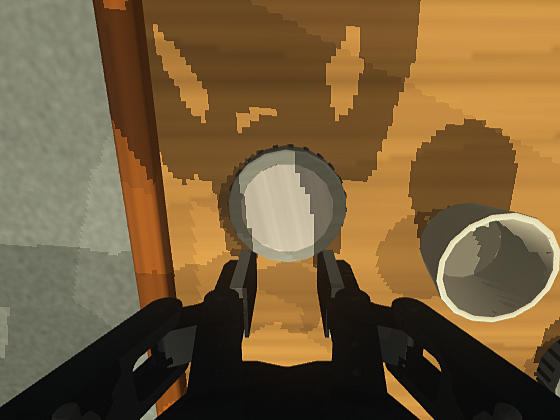

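Lid B (288,203) is in the cradle. The cup (497,267) stands to the side, with the same clearance as in the lid A pass. I continue to the edge.

```bash
python3 -m pendant '[[[0.3,0,0.009,0,0],[0.3,0,0.018,0,0],[0.3,0,0.027,0,0],[0.3,0,0.036,0,0],[0.3,0,0.045,0,0],[0.3,0.001,0.054,0,0],[0.3,0.002,0.063,0,0],[0.3,0.003,0.072,0,0],[0.3,0.005,0.081,0,0],[0.3,0.006,0.09,0,0],[0.3,0.007,0.099,0,0],[0.3,0.008,0.107,0,0],[0.3,0.009,0.115,0,0],[0.3,0.010,0.123,0,0],[0.3,0.011,0.131,0,0],[0.3,0.012,0.139,0,0],[0.3,0.013,0.147,0,0],[0.3,0.013,0.155,0,0],[0.3,0.013,0.155,0,0],[0.3,0.013,0.155,0,0]]]'
python3 - <<'E'
from rig import monitor, vision
import cv2
p,d=vision.capture("wrist"); cv2.imwrite("pics/wrist7.png",p[:,:,::-1])
E
```

```text
time_s: 8.8
eef_pos: [493.9, 162.1, 63.2]
ee_rot: [0.0, 0.999, 0.041, -0.0]
force: [0.5, -0.3, 0.7]
grip_width: 0.353
```

View pics/wrist7.png

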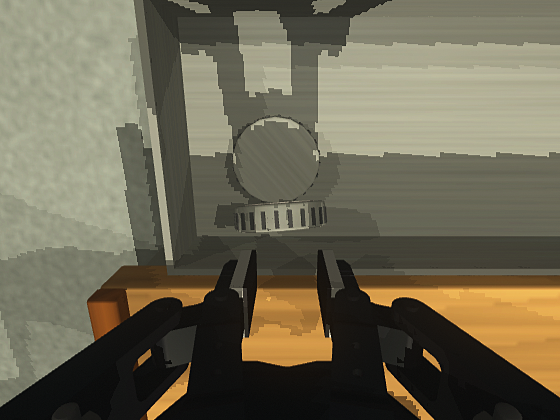

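Lid A is flat at (276,158). Lid B has also landed in the pan and leans on edge between A and the pan's wall (282,217). I'll look at it again later and move to lid C now.

```bash
python3 -m pendant '[[[0.3,0,0,0.035,0],[0.3,0,0,0.07,0],[0.3,0.02,-0.032,0.07,0],[0.3,0.04,-0.064,0.07,0],[0.3,0.06,-0.096,0.07,0],[0.3,0.08,-0.128,0.07,0],[0.3,0.1,-0.16,0.07,0],[0.3,0.12,-0.192,0.07,0],[0.3,0.14,-0.224,0.07,0],[0.3,0.161,-0.255,0.07,0],[0.3,0.161,-0.255,0.07,0],[0.3,0.161,-0.255,0.07,0],[0.3,0.161,-0.255,0.07,0]]]'
python3 - <<'E'
from rig import monitor, vision
import cv2
p,d=vision.capture("wrist"); cv2.imwrite("pics/wrist8.png",p[:,:,::-1])
p,d=vision.capture("scene"); cv2.imwrite("pics/scene8.png",cv2.resize(p[160:290,200:500,::-1],None,fx=2.6,fy=2.6))
E
```

```text
time_s: 10.15
eef_pos: [654.5, -92.2, 133.3]
ee_rot: [-0.0, 0.999, 0.041, -0.0]
force: [-0.6, 0.1, 0.5]
grip_width: 0.35
```

View pics/wrist8.png

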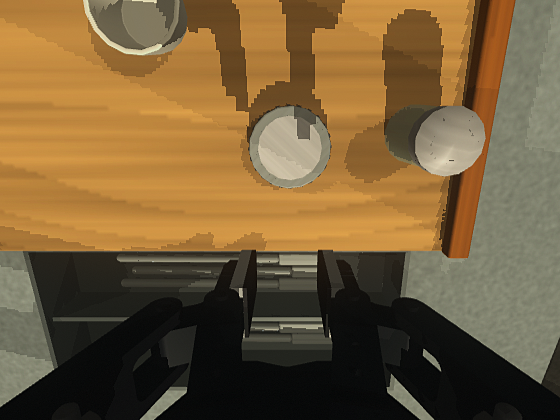

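View pics/scene8.png

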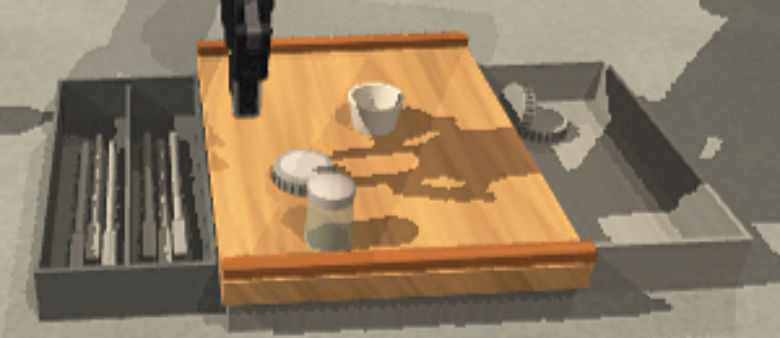

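The wrist picture shows lid C (290,147) centred and the shaker (450,140) to its right. Before lowering I measure how far the finger linkages reach sideways at the shaker's height, using the wrist depth.

```bash
python3 - <<'E'
import numpy as np
from rig import vision, monitor
s=monitor.sense()
p,d=vision.capture("wrist"); i=vision.camera_info("wrist"); f=210/np.tan(np.radians(i["fov_y"]/2))
v,u=np.mgrid[:420,:560]
X=np.stack([(u-i["cx"])/f*d,(v-i["cy"])/f*d,d],-1); H=np.array(i["hand_eye"]); T=X@H[:3,:3].T+H[:3,3]
ok=(d>0)&(d<220)
T=T[ok]
for a in range(-120,10,8):
    b=T[(T[:,2]>=a)&(T[:,2]<a+8)&(abs(T[:,1])<60)]
    if len(b)>3: print("behind TCP",-a-8,"to",-a,"x",b[:,0].min().round(),b[:,0].max().round(),"y",b[:,1].min().round(),b[:,1].max().round(),len(b))
# shaker from depth: world
from h import *
for (uu,vv,z) in((450,140,115),(415,140,115),(290,147,74)): print(ray("wrist",uu,vv,z,s).round(0))
E
```

```text
behind TCP 96 to 104 x -20.0 20.0 y -22.0 -18.0 1134
behind TCP 88 to 96 x -63.0 61.0 y -21.0 -8.0 6564
behind TCP 80 to 88 x -64.0 63.0 y -19.0 2.0 10896
behind TCP 72 to 80 x -60.0 60.0 y -19.0 12.0 9692
behind TCP 64 to 72 x -57.0 57.0 y -19.0 13.0 5107
behind TCP 56 to 64 x -53.0 53.0 y -16.0 13.0 6251
behind TCP 48 to 56 x -49.0 50.0 y -15.0 12.0 4023
behind TCP 40 to 48 x -45.0 46.0 y -15.0 7.0 1385
behind TCP 32 to 40 x -28.0 28.0 y -12.0 11.0 1132
behind TCP 24 to 32 x -29.0 29.0 y -12.0 11.0 843
behind TCP 16 to 24 x -29.0 29.0 y -12.0 11.0 698
behind TCP 8 to 16 x -29.0 28.0 y -12.0 11.0 606
behind TCP 0 to 8 x -27.0 26.0 y -12.0 10.0 200
[731. -26. 115.]
[713. -27. 115.]
[652. -41.  74.]
```

At the shaker's height the linkage half-width is about 50 mm, so the straight path clears the shaker by about 13 mm. I bias it a few mm toward -x.

```bash
python3 -m pendant '[[[0.3,-0.001,0,-0.03,0],[0.3,-0.002,0,-0.06,0],[0.3,-0.002,0,-0.07,0],[0.3,-0.002,0,-0.07,0],[0.3,-0.002,0,-0.07,0],[0.3,-0.003,0.008,-0.07,0],[0.3,-0.004,0.017,-0.07,0],[0.3,-0.005,0.026,-0.07,0],[0.3,-0.006,0.035,-0.07,0],[0.3,-0.007,0.044,-0.07,0],[0.3,-0.008,0.053,-0.07,0],[0.3,-0.010,0.062,-0.07,0],[0.3,-0.011,0.071,-0.07,0],[0.3,-0.012,0.08,-0.07,0],[0.3,-0.013,0.089,-0.07,0],[0.3,-0.013,0.098,-0.07,0],[0.3,-0.013,0.107,-0.07,0],[0.3,-0.014,0.116,-0.07,0],[0.3,-0.014,0.125,-0.07,0],[0.3,-0.014,0.125,-0.07,0]]]'
python3 - <<'E'
from rig import monitor, vision
import cv2
p,d=vision.capture("wrist"); cv2.imwrite("pics/wrist9.png",p[:,:,::-1])
E
```

```text
time_s: 12.3
eef_pos: [640.9, 33.3, 63.2]
ee_rot: [-0.0, 0.999, 0.042, -0.0]
force: [0.3, -0.0, 0.5]
grip_width: 0.351
```

View pics/wrist9.png

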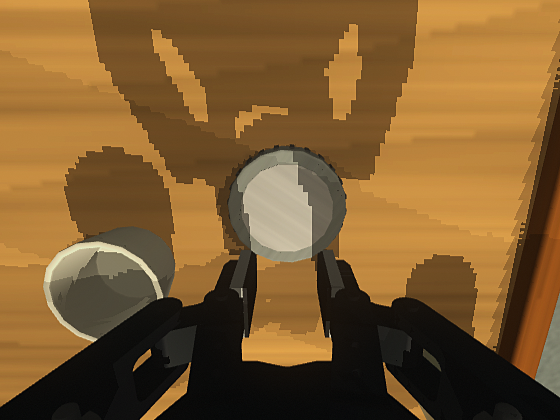

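Lid C (288,204) is in the cradle and the cup (103,290) is untouched. I continue over the edge.

```bash
python3 -m pendant '[[[0.3,0,0.009,0,0],[0.3,0,0.018,0,0],[0.3,0,0.027,0,0],[0.3,0,0.036,0,0],[0.3,-0.001,0.045,0,0],[0.3,-0.001,0.054,0,0],[0.3,-0.001,0.063,0,0],[0.3,-0.001,0.072,0,0],[0.3,-0.002,0.081,0,0],[0.3,-0.002,0.09,0,0],[0.3,-0.002,0.099,0,0],[0.3,-0.003,0.107,0,0],[0.3,-0.003,0.115,0,0],[0.3,-0.003,0.123,0,0],[0.3,-0.003,0.131,0,0],[0.3,-0.003,0.139,0,0],[0.3,-0.003,0.142,0,0],[0.3,-0.003,0.142,0,0],[0.3,-0.003,0.142,0.03,0],[0.3,-0.003,0.142,0.06,0]]]'
python3 - <<'E'
from rig import monitor, vision
import cv2
p,d=vision.capture("wrist"); cv2.imwrite("pics/wrist10.png",p[:,:,::-1])
E
```

```text
time_s: 14.35
eef_pos: [637.6, 173.6, 123.4]
ee_rot: [0.0, 0.999, 0.041, -0.001]
force: [0.7, -0.1, 0.3]
grip_width: 0.351
```

View pics/wrist10.png

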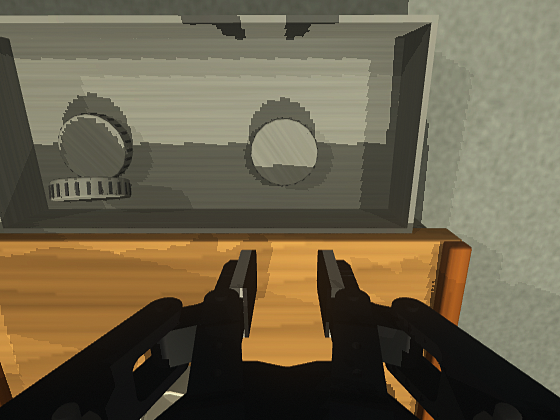

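Lid C lies flat in the pan at (284,150). I retreat up to the start area and check everything.

```bash
python3 -m pendant '[[[0.3,0,-0.02,0.04,0],[0.3,-0.02,-0.05,0.08,0],[0.3,-0.05,-0.09,0.11,0],[0.3,-0.08,-0.13,0.11,0],[0.3,-0.11,-0.17,0.11,0],[0.3,-0.11,-0.17,0.11,0],[0.3,-0.11,-0.17,0.11,0],[0.3,-0.11,-0.17,0.11,0]]]'
python3 - <<'E'
from rig import monitor, vision
import cv2,numpy as np
from h import *
s=monitor.sense()
p,d=vision.capture("wrist"); w=p
q,_=vision.capture("scene"); r,_=vision.capture("side")
cv2.imwrite("pics/w11.png",w[:,:,::-1])
a=cv2.resize(q[150:290,200:500],(800,373))[:300]; b=cv2.resize(r[120:300,120:400],(467,300))
cv2.imwrite("pics/s11.png",np.vstack([a,np.hstack([b,np.zeros((300,333,3),np.uint8)])])[:,:,::-1])
print(s["eef_pos"],s["time_s"])
E
```

```text
time_s: 15.2
eef_pos: [528.6, 4.4, 233.3]
ee_rot: [-0.0, 0.999, 0.041, 0.0]
force: [0.3, 0.5, 0.3]
grip_width: 0.35
[528.59381333   4.43384774 233.32677725] 15.2
```

View pics/w11.png

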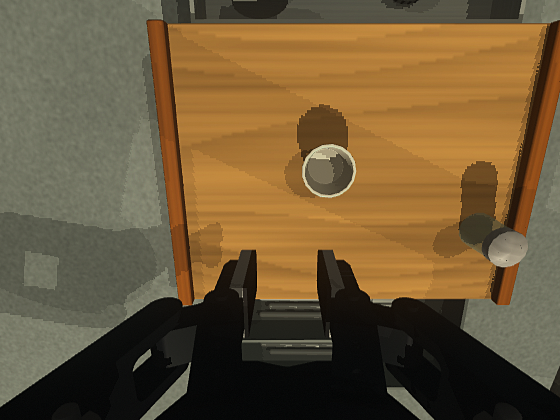

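View pics/s11.png

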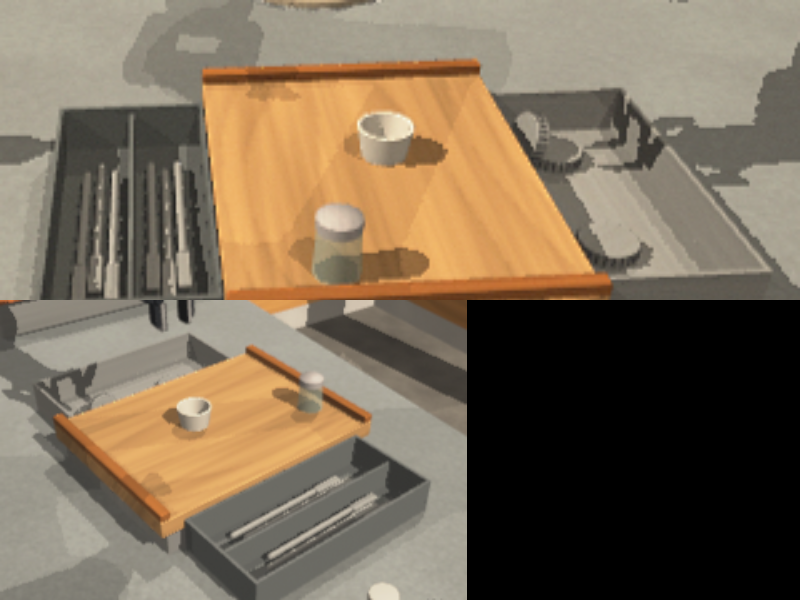

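```bash
python3 - <<'E'
from h import *
from rig import monitor, order
s=monitor.sense()
print("cup",ray("wrist",329,171,90,s).round(0),"shaker",ray("wrist",508,249,115,s).round(0), s["force"].round(1))
print(order.finish_job())
E
```

```text
cup [565.  28.  90.] shaker [729. -24. 115.] [-0.1 -0.4  0. ]
the job is handed in; nothing more can be done
None
```

All three lids are in the steel pan and none went into the cutlery tray. I swept them one at a time along the board and over its +y end with the fingertips, never lifting one, and handed the job in at about 15 s of the 64 s allowed.

- **Board and lids:** The last pictures show the board clear of lids. Two lids lie flat in the pan. The second lid came to rest on its edge, leaning between the first lid and the pan wall. It is inside the pan and I left it that way.
- **Cup and shaker:** Both stand where they were. The cup measured (565, 28) mm against (564, 28) at the start, and the shaker (729, -24) against (726, -25). Those differences are within what the measurement can resolve.
- **Squeeze bottle:** The arm never went near it. I did not measure it again at the end.
- **Forces:** The readings at the end of each move stayed around 1 N.

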